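# Move three vessels on to their next apparatus

### The job

Each vessel on the bench is due on its next apparatus: move the porcelain crucible from the balance to the hotplate, the beaker from the magnetic stirrer to the balance, and the conical flask from the hotplate to the stirrer, each left standing upright in the middle of its plate or pan. One of them will have to wait on the free cork mat while the others change over; set them down gently, never drop them or tip them over, and leave the measuring cylinder, the brown bottle and the wash bottle where they stand.

Things in the scene. Friction and masses are not known exactly. Their poses are not given: they have to be found in the camera images.
- flask: (sizes in mm) conical (Erlenmeyer) flask of clear glass, 106 high, foot 64 across, its cone narrowing to a straight neck 23 across from 75 to 101 above the foot with a 27 rim at the top; 50 to 105 g. Starts on the hotplate. Origin: centre of its underside, z up.
- beaker: straight-sided beaker of clear glass, open, 70 high, 50 across the outside (53 at the rim, with a small flat spout at its -x side reaching 35 from the axis); 40 to 77 g. Starts on the magnetic stirrer. Origin: centre of its underside, z up.
- crucible: white porcelain crucible, open, 43 high, outside 33 across at the foot, 43 at 14 up, 47 at 30 up and 49 at the rim; 35 to 70 g. Starts on the balance pan. Origin: centre of its underside, z up.
- balance: (sizes in mm) electronic balance, white case 152 wide, 200 deep, 52 high, with display and keys at its -x end and a flat round steel pan 120 across, whose top is 70 above the bench; the pan does not move. Fixed to the bench, anywhere among four places, turned up to 15 degrees. Origin: at bench height, straight below the centre of the pan; z up.
- stirrer: magnetic stirrer, grey case 145 wide, 190 deep, one black dial on its -x face, with a flat square white ceramic plate 136 by 136, whose top is 80 above the bench. Fixed to the bench, anywhere among four places, turned up to 15 degrees. Origin: at bench height, straight below the centre of the white plate; z up.
- hotplate: electric hotplate (off and cold), white enamel case 160 wide, 206 deep, one black dial on its -x face, with a flat round black iron plate 146 across, whose top is 95 above the bench. Fixed to the bench, anywhere among four places, turned up to 15 degrees. Origin: at bench height, straight below the centre of the iron plate; z up.
- cork_mat: flat square cork mat 150 by 150 by 6 thick, empty at the start: the free spot. Fixed, in whichever of the four places is left. Origin: centre of its underside on the bench.
- cylinder: bystander, loose: glass measuring cylinder, 166 high, 24 across, on a blue foot 60 across. Origin: centre of its underside.
- amber_bottle: bystander, loose: small brown glass bottle with black cap, 94 high, 48 across. Origin: centre of its underside.
- wash_bottle: bystander, loose: white wash bottle with red cap and bent spout, 163 high over the spout, 58 across, the spout reaching 45 from its axis. Origin: centre of its underside.
Things that resemble listed ones, but are neither listed nor needed, are in the scene too. What is shaped like the crucible but red or yellow is not meant.

How it is judged:
By the outcome, as a careful person would: the job done as asked, in the order asked, and still so for the second after the job is handed in, with the robot touching nothing.
It also fails if it takes over 128 s, if anything falls off the work surface, if the arm or the gripper's body presses on something with over 40 N, if the wrist force passes 120 N, or if a joint passes its speed limit or range.

### The arm

A 6-joint arm with a two-finger parallel gripper is mounted at the origin on the work surface. World frame = base frame: x ahead of the robot, y to its left, z up, the work surface at z = 0. Lengths are in mm, angles in degrees, forces in N, time in s.
With the tool pointing down it reaches from about 300 to 850 mm from the base axis. Payload 4.2 kg.
Tool frame: the origin (TCP) lies at the very end of the fingers, on their centre line; the grasp point (between the pads) lies 19 mm behind it (env.grip_depth is the distance from the TCP to the grasp point, in mm); z points along the fingers, y is the line along which they close (so a half turn about z gives the same grasp; the last joint's range is limited). The gripper opens to 91 mm and grips with 3 to 60 N. Pads are 32 mm wide; open, the fingers measure 118 mm over their backs; the gripper's body (76 mm by 178 mm) begins 60 mm behind the grasp point.
Start: joints at [-73.396, 18.312, 89.639, -0, 72.044, -1.146], TCP at [175.302, -547.642, 213.976] pointing down, gripper open.
Joint ranges: [-177.97, 177.97], [-48.28, 115.42], [12.27, 149.76], [-77.06, 257.06], [2.81, 150.46], [-146.56, 146.56]. Speed limits (degrees/s): [147.25, 147.25, 180, 180, 180, 180].

### API

Orientations are given as [roll, pitch, yaw] about the fixed x, y, z axes, in that order (R = Rz(yaw) Ry(pitch) Rx(roll)).
In Python, from workcell import env, cams gives the robot as it stands.
- The arm moves only by the tool apply_moves, never from a script. Its argument "deltas" is a list of rows, each a list of 5 numbers: the shift along the tool's x, y, z in m, then the turn about the tool's z in rad, then the opening, from -1 (shut) to 1 (fully open), so that 0 is half open. In form: [[tx, ty, tz, roll, gripper], ...]. A call has 1 to 5 rows; each row is the pose to reach, as a shift and turn from the pose commanded when the call began, along the tool's axes at that moment; what a row does not reach only later rows make up. A row lasts 1/10 s, in which the tool goes at most 50 mm and 8.59 degrees, less where a joint would pass 70% of its speed; a pose out of reach is approached as far as the arm can. A call with a gripper value outside its range is refused whole. The fingers move at their own pace and stop on an object; "grip_force" is the grip in N (left out, the last holds). Time passes only in rows, so rows that repeat a pose let the fingers close. It gives the time, the measured TCP pose, the force, the opening and the grip force at its end, in the units of the state.
- env.state(): the state, without advancing time (a new reading comes with each control period).
- cams.grab_frame(name): name is "scene" or "top" or "wrist"; returns the picture (384x512x3 uint8, blue, green, red); there is no depth.
- cams.get_calibration(name): a dict with "mtx" (3x3 intrinsics, pixels), "eye" and "attitude" of the camera in the world; the wrist camera has in their place "tool_from_camera" (4x4, takes a point from camera to tool coordinates, whose origin is the TCP and whose axes are the flange's). Camera axes: x right, y down, z forward; pixel columns grow to the right and rows downward; lengths in mm; the calibration is good to about 2 mm. A picture is of the moment at which its call begins: read the wrist's pose just before it. get_calibration takes no time and is no camera call.
- env.job_done(): hands the job in; it is judged then, once.
The state is a dict: "time_s": time; "qpos": joint angles; "qvel": joint speeds; "effort": joint torques, N m; "ee_pos": TCP position; "ee_rot": TCP orientation; "force": force on the tool from outside, world axes, zero at the start; "torque": the same for the moment, N m; "gripper_width": finger opening in mm; "gripper_force": force on a finger pad.
Only numpy, scipy, OpenCV 4.12 (cv2) and the standard library are available. Lean on these libraries where they do the work, as an engineer would, in place of code of your own. Each camera call takes 0.05 s, during which the arm holds its last target. There are 200 camera calls.

## Working session

There is one attempt and no reset: what is moved stays moved. The work goes in short steps, Python scripts to look and compute and a tool call to move; the robot and the scene stay as the last step left them, time stands still between calls to the robot, and variables do not carry over. Pictures are saved under pics/ and viewed, at most 14 in all, crops included, and the job is handed in when it is done.

Besides the shell and the picture viewer there is one more tool, called after "Emit:" in YAML: its name, and indented under it one key for each argument. apply_moves: Moves the arm, as the interface text tells. Its arguments: {"type":"object","properties":{"deltas":{"type":"array"},"grip_force":{"type":"number"}},"required":["deltas"]}

```bash
ls; mkdir -p pics
python3 - <<'E'
from workcell import env,cams
import cv2
for n in("scene","top"):
    cv2.imwrite(f"pics/{n}0.png",cams.grab_frame(n)); print(n,cams.get_calibration(n))
print(cams.get_calibration("wrist")); print(env.state())
E
```

```text
pics
scene {'mtx': array([[385.91863534,   0.        , 254.26890629],
       [  0.        , 385.91863534, 191.69253741],
       [  0.        ,   0.        ,   1.        ]]), 'eye': array([1185.7606858 ,  401.01913943,  909.57033116]), 'attitude': array([-1.37854896e+02,  7.49976419e-02,  1.23617823e+02])}
top {'mtx': array([[431.74872251,   0.        , 254.29112128],
       [  0.        , 431.74872251, 189.9911003 ],
       [  0.        ,   0.        ,   1.        ]]), 'eye': array([ 416.0836406 ,   -8.58067117, 1251.97738459]), 'attitude': array([-173.52888959,    0.33321866,  -90.06879261])}
{'mtx': array([[308.7656528 ,   0.        , 247.90222583],
       [  0.        , 308.7656528 , 195.70062641],
       [  0.        ,   0.        ,   1.        ]]), 'tool_from_camera': array([[ 5.84395914e-04, -9.65994024e-01, -2.58563734e-01,
         7.24658862e+01],
       [ 9.99999810e-01,  5.13149594e-04,  3.43034810e-04,
         8.25353163e-01],
       [-1.98687701e-04, -2.58563885e-01,  9.65994140e-01,
        -1.71440124e+02],
       [ 0.00000000e+00,  0.00000000e+00,  0.00000000e+00,
         1.00000000e+00]])}
{'time_s': 0.1, 'qpos': array([-7.33955159e+01,  1.83489229e+01,  8.96972119e+01, -7.50749278e-04,
        7.20437054e+01, -1.14760687e+00]), 'qvel': array([-0.02882014, -0.10551578, -0.11031628, -0.09028948, -0.04819648,
       -0.02410126]), 'effort': array([ 6.70156187e-04, -4.13332844e+01, -2.32509452e+01,  7.29241641e-02,
        4.21917520e-02, -4.75888351e-05]), 'ee_pos': array([ 175.1744276 , -547.21456186,  213.209812  ]), 'ee_rot': array([-1.79910164e+02, -1.08566027e-03,  1.77523221e+01]), 'force': array([ 0.15683709, -0.20283172, -0.44595949]), 'torque': array([ 0.01031885, -0.01028759, -0.01317864]), 'gripper_force': 0.0, 'gripper_width': 91.00660967876144}
```

View pics/scene0.png

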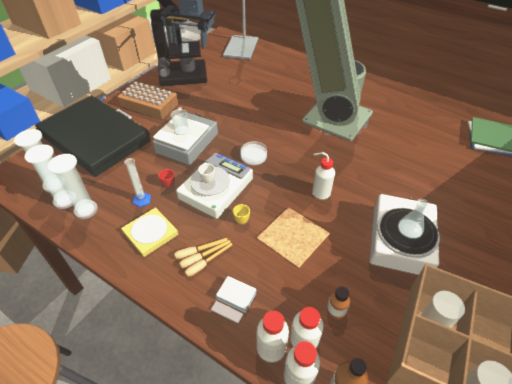

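View pics/top0.png

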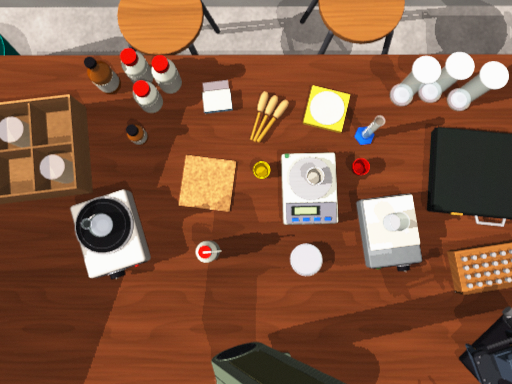

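The top view shows the flask on the hotplate (104,224), the beaker on the stirrer (398,222), the white crucible on the balance (314,177), and the empty cork mat (208,183). Things that could be taken for the crucible: red (361,167), yellow (262,170), the dish (306,260). Both coloured ones are excluded by the description. Other white or glass lookalikes are the jars at the right (~440,75) and in the box (12,128; 52,166).

```bash
cat > h.py <<'E'
from workcell import env,cams
import cv2,numpy as np
from scipy.spatial.transform import Rotation as R
def rot(a): return R.from_euler('xyz',a,degrees=True).as_matrix()
def cam(n,st=None):
    c=cams.get_calibration(n)
    if n!="wrist": return c["mtx"],rot(c["attitude"]),c["eye"]
    T=np.eye(4);T[:3,:3]=rot(st["ee_rot"]);T[:3,3]=st["ee_pos"];T=T@c["tool_from_camera"]
    return c["mtx"],T[:3,:3],T[:3,3]
def ray(C,p):
    d=C[1]@np.linalg.solve(C[0],[p[0],p[1],1.]); return C[2],d/np.linalg.norm(d)
def atz(C,p,z):
    o,d=ray(C,p); return o+d*(z-o[2])/d[2]
def tri(*obs):
    A=0;b=0
    for C,p in obs:
        o,d=ray(C,p);P=np.eye(3)-np.outer(d,d);A=A+P;b=b+P@o
    X=np.linalg.solve(A,b)
    return X,[np.linalg.norm(np.cross(X-ray(C,p)[0],ray(C,p)[1])) for C,p in obs]
def proj(C,X):
    q=C[0]@(C[1].T@(np.asarray(X,float)-C[2])); return q[:2]/q[2]
def goto(st,x,y,yaw):  # tool deltas
    d=rot(st["ee_rot"]).T@np.array([x-st["ee_pos"][0],y-st["ee_pos"][1],0])
    return d.round(1),"turn",np.radians(st["ee_rot"][2]-yaw).round(3)
E
python3 - <<'E'
from h import *
T,S=cam("top"),cam("scene")
for n,a,b,z in[("bal",(313,175),(208,182),70),("hot",(104,224),(408,230),95),("stir",(388,218),(187,133),80),("cork",(208,183),(293,237),6),("cyl",(367,135),(141,200),0),("wash",(207,252),(322,190),0),("petri",(306,260),(254,153),0)]:
    print(n,tri((T,a),(S,b))[0].round(),np.round(tri((T,a),(S,b))[1],1),atz(T,a,z).round())
a=cv2.resize(cams.grab_frame("top")[130:290,60:260],None,fx=3.5,fy=3.5,interpolation=cv2.INTER_CUBIC)
E
```

```text
bal [ 592. -164.   62.] [0.9 0.9] [ 592. -164.   70.]
hot [457. 402.  89.] [0.9 0.9] [456. 401.  95.]
stir [ 468. -357.   82.] [7. 7.] [ 472. -364.   80.]
cork [580. 133.  -7.] [1.4 1.4] [578. 133.   6.]
cyl [ 722. -336.   -6.] [0.4 0.4] [ 721. -335.    0.]
wash [382. 128.  11.] [5.6 5.6] [379. 135.   0.]
petri [ 357. -150.   10.] [1.9 1.9] [ 356. -149.    0.]
```

Emit:
apply_moves:
  deltas:
    - [0,0,-0.05,0.1,1]
    - [0,0,-0.1,0.2,1]
    - [0,0,-0.12,0.31,1]
    - [0,0,-0.12,0.31,1]

```text
time_s: 0.55
ee_pos: [175.7, -549.0, 337.7]
ee_rot: [179.6, -0.1, -0.1]
force: [0.5, 0.3, -0.3]
gripper_width: 91.2
gripper_force: 0.0
```

Emit:
apply_moves:
  deltas:
    - [0.04,-0.027,0,0,1]
    - [0.08,-0.054,0,0,1]
    - [0.12,-0.081,0,0,1]
    - [0.16,-0.108,0,0,1]
    - [0.2,-0.135,0,0,1]

```text
time_s: 1.05
ee_pos: [376.2, -410.9, 332.1]
ee_rot: [-179.9, 0.1, 0.1]
force: [-0.0, -0.8, -0.1]
gripper_width: 91.0
gripper_force: 0.0
```

Emit:
apply_moves:
  deltas:
    - [0.04,-0.027,0,0,1]
    - [0.08,-0.054,0,0,1]
    - [0.105,-0.072,0,0,1]
    - [0.105,-0.072,0,0,1]

```text
time_s: 1.45
ee_pos: [482.8, -337.7, 331.3]
ee_rot: [-179.8, 0.1, 0.4]
force: [-1.1, -0.3, 0.1]
gripper_width: 91.4
gripper_force: 0.0
```

Run:
```python
from h import *
import pickle
st=env.state();f=cams.grab_frame("wrist");cv2.imwrite("pics/w1.png",f);pickle.dump((st,f),open("w1.pkl","wb"));print(st["ee_pos"],st["ee_rot"],st["time_s"])
```

```text
[ 482.77452732 -337.72046444  331.34646859] [-1.79803610e+02  1.28787764e-01  3.68569219e-01] 1.45
```

View pics/w1.png

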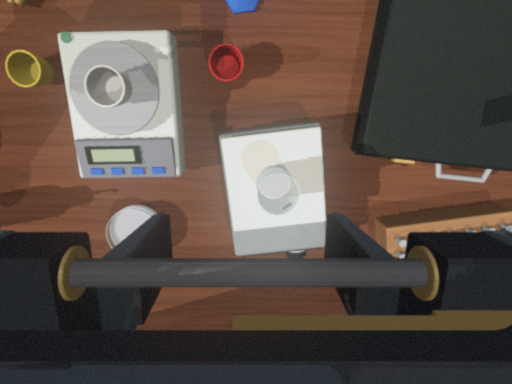

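The wrist view shows the stirrer plate around (274,180) with the beaker (rim 275,183), and the balance pan (114,88) with the white crucible (107,87). The red (226,62) and yellow (28,70) cups stand to the sides. I'll zoom in.

Run:
```python
from h import *
f=cv2.imread("pics/w1.png")
a=cv2.resize(f[20:190,50:200],(400,453),interpolation=cv2.INTER_CUBIC)
b=cv2.resize(f[115:265,205:340],(400,444),interpolation=cv2.INTER_CUBIC)
b=cv2.copyMakeBorder(b,0,9,0,0,0)
cv2.imwrite("pics/w1z.png",np.hstack([a,b]))
```

```text
(no output)
```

View pics/w1z.png

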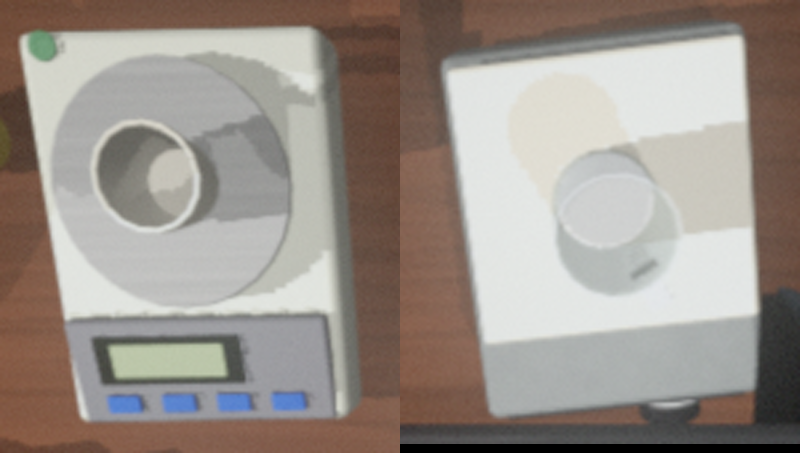

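Run:
```python
from h import *
import pickle
st,f=pickle.load(open("w1.pkl","rb"));W=cam("wrist",st)
c=np.array([atz(W,p,80)[:2] for p in[(220.2,139.3),(321.4,127.5),(325.5,221.4),(233,230.9)]])
print(c.round(),c.mean(0).round(1),[np.linalg.norm(c[i]-c[i-1]).round() for i in range(4)])
print("pan",atz(W,(114.5,87.7),70),"cruc rim",atz(W,(104.8,85.9),113))
print("beaker rim",atz(W,(205+215/2.963,115+235/2.96),150),"base",atz(W,(205+205/2.963,115+202/2.96),80))
print("label",atz(W,(205+245/2.963,115+268/2.96),80))
```

```text
[[ 520. -300.]
 [ 537. -436.]
 [ 404. -451.]
 [ 388. -317.]] [ 462.4 -375.9] [np.float64(133.0), np.float64(137.0), np.float64(134.0), np.float64(135.0)]
pan [ 586.21726696 -159.96859545   70.        ] cruc rim [ 585.16084993 -166.35187001  113.        ]
beaker rim [ 462.55541724 -373.27027799  150.        ] base [ 460.15791239 -374.87942142   80.        ]
label [ 427.65541515 -395.12412459   80.        ]
```

Emit:
apply_moves:
  deltas:
    - [0.009,-0.045,0,0,1]
    - [0.018,-0.09,0,0,1]
    - [0.027,-0.135,0,0,1]
    - [0.036,-0.18,0,0,1]
    - [0.04,-0.225,0,0,1]

```text
time_s: 2.0
ee_pos: [519.6, -115.3, 332.9]
ee_rot: [180.0, 0.1, -0.1]
force: [0.4, -0.1, 0.5]
gripper_width: 91.2
gripper_force: 0.0
```

Emit:
apply_moves:
  deltas:
    - [0.01,-0.045,0,0,1]
    - [0.015,-0.09,0,0,1]
    - [0.015,-0.09,0,0,1]
    - [0.015,-0.09,0,0,1]

```text
time_s: 2.4
ee_pos: [534.7, -26.2, 333.2]
ee_rot: [179.9, 0.1, 0.1]
force: [0.3, -0.6, 0.3]
gripper_width: 90.7
gripper_force: 0.0
```

```bash
cat >> h.py <<'E'
import pickle
def snap(n):
    st=env.state();f=cams.grab_frame("wrist");cv2.imwrite(f"pics/{n}.png",f);pickle.dump((st,f),open(n+".pkl","wb"));print(n,st["ee_pos"].round(1),st["ee_rot"].round(2),st["time_s"],st["force"].round(1))
def load(n):
    st,f=pickle.load(open(n+".pkl","rb"));return cam("wrist",st),f
E
python3 -c "
from h import *
snap('w2')"
```

```text
w2 [534.7 -26.2 333.2] [1.7994e+02 1.0000e-01 7.0000e-02] 2.4 [ 0.3 -0.6  0.3]
```

Emit:
apply_moves:
  deltas:
    - [-0.005,-0.045,0,0,1]
    - [-0.01,-0.09,0,0,1]
    - [-0.015,-0.135,0,0,1]
    - [-0.02,-0.18,0,0,1]
    - [-0.025,-0.225,0,0,1]

```text
time_s: 2.95
ee_pos: [510.6, 198.5, 333.7]
ee_rot: [179.9, -0.0, -0.2]
force: [1.3, -0.6, 0.1]
gripper_width: 91.2
gripper_force: 0.0
```

Emit:
apply_moves:
  deltas:
    - [-0.005,-0.045,0,0,1]
    - [-0.01,-0.09,0,0,1]
    - [-0.015,-0.115,0,0,1]
    - [-0.015,-0.115,0,0,1]
    - [-0.015,-0.115,0,0,1]

```text
time_s: 3.45
ee_pos: [496.2, 312.6, 333.4]
ee_rot: [179.9, 0.0, -0.1]
force: [1.0, -0.6, -1.0]
gripper_width: 91.0
gripper_force: 0.0
```

```bash
python3 -c "
from h import *
snap('w3')
a=cv2.imread('pics/w2.png');b=cv2.imread('pics/w3.png')
cv2.imwrite('pics/w23.png',np.vstack([a[:235],cv2.resize(b[:330],None,fx=1,fy=1)]))"
```

```text
w3 [496.2 312.6 333.4] [ 1.799e+02  2.000e-02 -9.000e-02] 3.45 [ 1.  -0.6 -1. ]
```

View pics/w23.png

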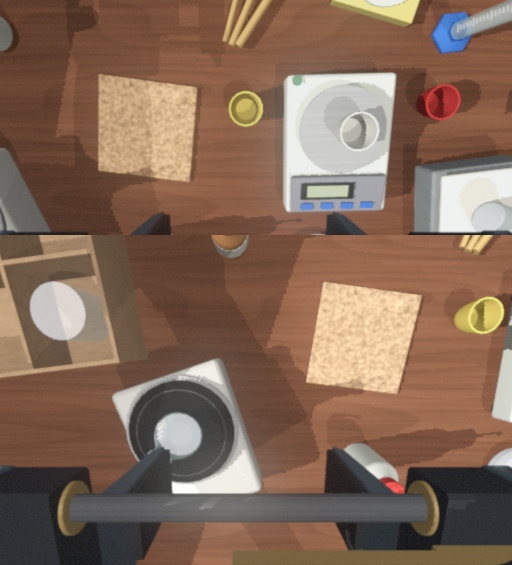

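w2 shows the pan at (343,128), the crucible (360,131) and the cork at (146,128). w3 shows the hotplate disc at (182,193), the flask foot (180,199) and the cork (363,103). Next I fit known circles over several views, with x, y and z free.

```bash
cat >> h.py <<'E'
from scipy.optimize import minimize
def contour(X,shape,r,n=90,yaw=0):
    t=np.linspace(0,2*np.pi,n,endpoint=False)
    if shape=="circle": q=np.c_[np.cos(t),np.sin(t)]
    else:
        u=np.linspace(-.95,.95,n//4);o=np.ones_like(u);q=np.vstack([np.c_[u,o],np.c_[u,-o],np.c_[o,u],np.c_[-o,u]])
        a=np.radians(yaw);q=q@np.array([[np.cos(a),np.sin(a)],[-np.sin(a),np.cos(a)]])
    return lambda k:np.c_[X[0]+q[:,0]*r*k,X[1]+q[:,1]*r*k,np.full(len(q),X[2])]
def fit(views,x0,r,shape="circle",yaw=0,z=None,d=1.5):
    g=[(C,cv2.GaussianBlur(cv2.cvtColor(f,cv2.COLOR_BGR2GRAY).astype(np.float32),(0,0),.8)) for C,f in views]
    def P(C,Xs):
        q=(Xs-C[2])@C[1]@C[0].T; return q[:,:2]/q[:,2:]
    def cost(v):
        X=[v[0],v[1],v[2] if z is None else z];s=0
        c=contour(X,shape,r,yaw=v[3] if shape!="circle" else 0)
        for C,im in g:
            a,b=P(C,c(1+d/r)),P(C,c(1-d/r))
            sm=lambda p:cv2.remap(im,p[:,:1].astype(np.float32),p[:,1:].astype(np.float32),cv2.INTER_LINEAR)
            df=sm(a)-sm(b); s+=np.minimum(np.abs(df),40).mean()
        return -s/len(g)
    best=None;rng=np.random.default_rng(0)
    for i in range(40):
        s=np.r_[np.array(x0[:3],float)+rng.normal(0,1,3)*[5,5,5],yaw+rng.normal()*4]
        m=minimize(cost,s,method="Nelder-Mead",options=dict(initial_simplex=s+np.vstack([np.zeros(4),np.diag([4,4,4,3.])])))
        if best is None or m.fun<best.fun: best=m
    return best.x.round(1),round(best.fun,1)
E
cat > m.py <<'E'
from h import *
w1,w2,w3=load('w1'),load('w2'),load('w3')
T=(cam("top"),cv2.imread("pics/top0.png"));S=(cam("scene"),cv2.imread("pics/scene0.png"))
for nm,v in(("w",[w1,w2]),("ts",[T,S])):
    print(nm,"pan",fit(v,(588,-162,70),60),"cruc rim",fit(v,(585,-166,113),24.5))
    
for nm,v in(("w3T",[w3,T]),("w3",[w3]),("ts",[T,S])):
    print(nm,"hot",fit(v,(456,401,95),73,z=95 if nm=="w3" else None))
print("cork",fit([w2,w3],(578,133,6),75,"sq",-5),fit([T,S],(578,133,6),75,"sq",-5))
print("stir",fit([w1],(462,-376,80),68,"sq",6,z=80),fit([T,S],(462,-376,80),68,"sq",6))
E
python3 m.py
python3 - <<'E'
from h import *
W,f=load('w3')
print(atz(W,(182,193),95),atz(W,(180,199),95))
cv2.imwrite("pics/w3z.png",cv2.resize(f[115:260,100:270],None,fx=4,fy=4,interpolation=cv2.INTER_CUBIC))
E
```

```text
w pan (array([ 583.9, -158.5,   68.1,    3.8]), np.float64(-18.3)) cruc rim (array([ 585.1, -166.3,  110.5,   10. ]), np.float64(-26.2))
ts pan (array([ 575. , -173.3,   56. ,    3. ]), np.float64(-11.3)) cruc rim (array([ 584. , -173.8,  108.7,    6.5]), np.float64(-16.0))
w3T hot (array([454.3, 404.6,  89.5,   4.6]), np.float64(-37.7))
w3 hot (array([457.1, 402.8, 105. ,   0.9]), np.float64(-35.5))
ts hot (array([455.6, 403. ,  89.5,  -0.9]), np.float64(-33.6))
cork (array([581.1, 134.5,   4.5,  -7.5]), np.float64(-39.4)) (array([580.7, 134.5,   4.1,  -7.7]), np.float64(-33.4))
stir (array([ 463.9, -374.8,   82.6,    6.9]), np.float64(-38.3)) (array([ 463.6, -374. ,   78.1,    6.8]), np.float64(-26.2))
[463.09322876 401.52284191  95.        ] [454.56107002 404.75634016  95.        ]
```

View pics/w3z.png

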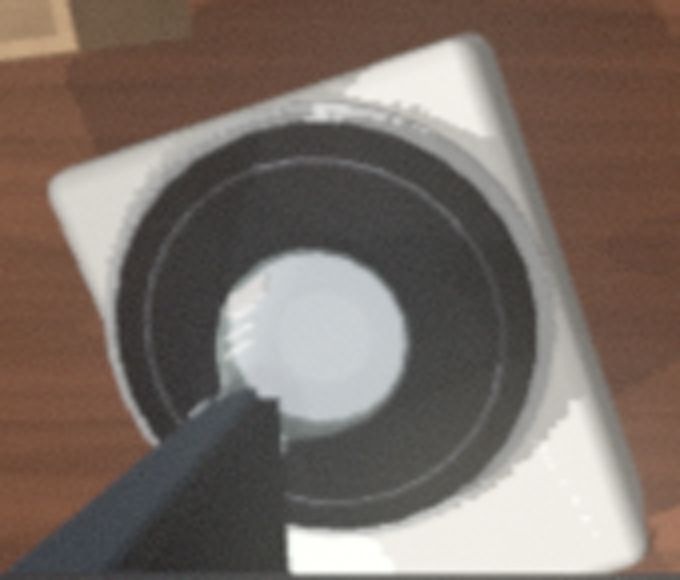

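The close crop shows the flask foot on the iron plate at about (178,201), with the rim hidden by a finger. I move so the rim comes clear of the finger.

Emit:
apply_moves:
  deltas:
    - [-0.02,-0.045,0,0,1]
    - [-0.05,-0.085,0,0,1]
    - [-0.06,-0.09,0,0,1]
    - [-0.06,-0.09,0,0,1]

```text
time_s: 3.9
ee_pos: [435.2, 403.5, 334.2]
ee_rot: [180.0, -0.0, 0.0]
force: [0.3, -0.6, -0.3]
gripper_width: 91.3
gripper_force: 0.0
```

Run:
```python
from h import *
snap('w4');W,f=load('w4')
p=proj(W,(456,403,201));print(p)
u,v=(p-[70,60]).astype(int)
print(u,v)
cv2.imwrite("pics/w4z.png",cv2.resize(f[v:v+130,u:u+150],None,fx=4,fy=4,interpolation=cv2.INTER_CUBIC))
```

```text
w4 [435.2 403.5 334.2] [ 1.7996e+02 -2.0000e-02  2.0000e-02] 3.9 [ 0.3 -0.6 -0.3]
[247.34112604 167.0382855 ]
177 107
```

View pics/w4z.png

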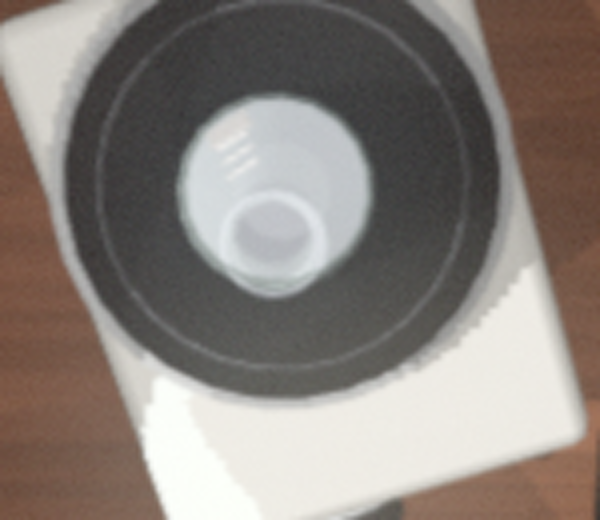

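The crop shows the flask rim ring centred at pixel (245,166.5), its foot circle at (246,155), and the iron plate around them.

Run:
```python
from h import *
w3,w4=load('w3'),load('w4');W=w4[0]
rim=(177+273/4,107+238/4)
print("rim@201",atz(W,rim,201),"foot@95",atz(W,(246,155),95))
print("rim fit",fit([w4],(460,404,201),13.5,z=201),"foot",fit([w4,w3],(455,405,95),32))
print("hot",fit([w4,w3],(456,403,95),73),fit([w4],(456,403,95),73,z=95))
T=(cam("top"),cv2.imread("pics/top0.png"))
print("rim 2view",fit([w4,T],(458,404,201),13.5))
```

```text
rim@201 [456.53984523 405.08312319 201.        ] foot@95 [454.12540968 404.87660306  95.        ]
rim fit (array([454.1, 404.1, 211.8,   7.8]), np.float64(-26.5)) foot (array([451.7, 407. ,  87. ,  -0.5]), np.float64(-39.0))
hot (array([453.5, 403. ,  88.6,   4.4]), np.float64(-37.8)) (array([454.4, 403.2, 100. ,   1.8]), np.float64(-40.0))
rim 2view (array([455.5, 405.5, 209.1,  -3.7]), np.float64(-27.5))
```

Emit:
apply_moves:
  deltas:
    - [0.02,-0.001,0.03,0,1]
    - [0.02,-0.001,0.075,0,1]
    - [0.02,-0.001,0.12,0,1]
    - [0.02,-0.001,0.155,0,1]
    - [0.02,-0.001,0.17,0,1]

```text
time_s: 4.45
ee_pos: [455.6, 401.4, 160.1]
ee_rot: [179.7, 0.2, -0.2]
force: [-0.6, -0.5, -0.7]
gripper_width: 91.4
gripper_force: 0.0
```

Emit:
apply_moves:
  deltas:
    - [0,0,0,0,0]
    - [0,0,0,0,-0.4]
    - [0,0,0,0,-0.6]
    - [0,0,0,0,-0.8]
    - [0,0,0,0,-1]
  grip_force: 12

```text
time_s: 4.95
ee_pos: [456.0, 405.5, 165.0]
ee_rot: [-179.9, -0.1, -0.0]
force: [-0.5, 0.8, 0.3]
gripper_width: 53.9
gripper_force: 0.0
```

Emit:
apply_moves:
  deltas:
    - [0,0,0,0,-1]
    - [0,0,0,0,-1]
    - [0,0,0,0,-1]

```text
time_s: 5.25
ee_pos: [455.4, 405.4, 164.0]
ee_rot: [180.0, -0.0, 0.0]
force: [-0.6, -0.3, -0.4]
gripper_width: 30.0
gripper_force: 0.0
```

Emit:
apply_moves:
  deltas:
    - [0,0,0,0,-1]
    - [0,0,0,0,-1]
    - [0,0,0,0,-1]
    - [0,0,0,0,-1]

```text
time_s: 5.65
ee_pos: [455.4, 405.3, 163.8]
ee_rot: [180.0, 0.0, -0.0]
force: [0.9, 0.7, -1.2]
gripper_width: 23.3
gripper_force: 11.3
```

Emit:
apply_moves:
  deltas:
    - [0,0,-0.01,0,-1]
    - [0,0,-0.03,0,-1]
    - [0,0,-0.06,0,-1]
    - [0,0,-0.08,0,-1]
    - [0,0,-0.08,0,-1]

```text
time_s: 6.15
ee_pos: [456.9, 406.5, 248.0]
ee_rot: [-179.7, -0.3, -0.0]
force: [0.7, -0.0, -0.8]
gripper_width: 23.5
gripper_force: 11.3
```

Emit:
apply_moves:
  deltas:
    - [0.008,0.018,0,0,-1]
    - [0.022,0.048,0,0,-1]
    - [0.038,0.083,0,0,-1]
    - [0.054,0.118,0,0,-1]
    - [0.07,0.152,0,0,-1]

```text
time_s: 6.65
ee_pos: [525.3, 251.7, 242.8]
ee_rot: [179.9, 0.1, 0.0]
force: [0.8, -0.0, 0.0]
gripper_width: 23.6
gripper_force: 11.3
```

Emit:
apply_moves:
  deltas:
    - [0.016,0.035,0,0,-1]
    - [0.032,0.07,0,0,-1]
    - [0.046,0.099,0,0,-1]
    - [0.055,0.119,0,0,-1]
    - [0.055,0.119,0,0,-1]

```text
time_s: 7.15
ee_pos: [580.9, 131.6, 242.6]
ee_rot: [179.9, 0.1, -0.2]
force: [-0.7, 1.1, -0.7]
gripper_width: 23.3
gripper_force: 11.3
```

Emit:
apply_moves:
  deltas:
    - [0,0,0.03,0,-1]
    - [0,0,0.07,0,-1]
    - [0,0,0.11,0,-1]
    - [0,0,0.14,0,-1]
    - [0,0,0.15,0,-1]

```text
time_s: 7.65
ee_pos: [577.1, 134.6, 89.9]
ee_rot: [179.9, 0.5, 0.0]
force: [-0.1, 0.1, -0.5]
gripper_width: 24.0
gripper_force: 11.3
```

Emit:
apply_moves:
  deltas:
    - [0,0,0,0,-1]
    - [0,0,0,0,-1]

```text
time_s: 7.85
ee_pos: [581.3, 134.9, 95.2]
ee_rot: [-180.0, -0.1, 0.0]
force: [0.9, -0.9, -0.1]
gripper_width: 23.3
gripper_force: 11.3
```

Emit:
apply_moves:
  deltas:
    - [0,0,0.006,0,-1]
    - [0,0,0.012,0,-1]
    - [0,0,0.015,0,-1]
    - [0,0,0.016,0,-1]
    - [0,0,0.016,0,-1]

```text
time_s: 8.35
ee_pos: [580.4, 134.2, 77.8]
ee_rot: [180.0, 0.0, -0.0]
force: [-0.7, -0.4, -0.5]
gripper_width: 23.4
gripper_force: 11.3
```

Emit:
apply_moves:
  deltas:
    - [0,0,0.001,0,-1]
    - [0,0,0.001,0,-1]
    - [0,0,0.002,0,-1]
    - [0,0,0.002,0,-1]

```text
time_s: 8.75
ee_pos: [580.4, 134.3, 75.8]
ee_rot: [180.0, 0.0, -0.0]
force: [0.0, -0.3, -0.6]
gripper_width: 23.8
gripper_force: 11.3
```

Emit:
apply_moves:
  deltas:
    - [0,0,0.001,0,-1]
    - [0,0,0.001,0,-1]
    - [0,0,0.001,0,-1]

```text
time_s: 9.05
ee_pos: [580.4, 134.3, 74.9]
ee_rot: [180.0, 0.0, -0.0]
force: [0.5, 0.9, -0.1]
gripper_width: 23.4
gripper_force: 11.3
```

Emit:
apply_moves:
  deltas:
    - [0,0,0.0005,0,-1]
    - [0,0,0.001,0,-1]
    - [0,0,0.001,0,-1]

```text
time_s: 9.35
ee_pos: [580.5, 134.5, 74.5]
ee_rot: [-180.0, -0.0, -0.0]
force: [-1.6, 0.7, 3.7]
gripper_width: 23.8
gripper_force: 12.1
```

Emit:
apply_moves:
  deltas:
    - [0,0,0.0005,0,-1]
    - [0,0,0.0005,0,-1]

```text
time_s: 9.55
ee_pos: [580.6, 134.5, 74.5]
ee_rot: [-180.0, -0.0, -0.0]
force: [-1.3, 1.0, 7.7]
gripper_width: 23.6
gripper_force: 12.5
```

Emit:
apply_moves:
  deltas:
    - [0,0,-0.0005,0,-0.4]
    - [0,0,-0.0005,0,-0.2]
    - [0,0,-0.0005,0,0]
    - [0,0,-0.0005,0,0.2]
    - [0,0,-0.0005,0,0.4]

```text
time_s: 10.05
ee_pos: [580.4, 134.2, 73.7]
ee_rot: [180.0, 0.0, -0.0]
force: [-0.2, -0.3, 0.6]
gripper_width: 56.7
gripper_force: 0.0
```

Emit:
apply_moves:
  deltas:
    - [0,0,-0.0005,0,0.6]
    - [0,0,-0.0005,0,0.8]
    - [0,0,-0.0005,0,0.8]

```text
time_s: 10.35
ee_pos: [580.5, 134.3, 74.4]
ee_rot: [180.0, -0.0, -0.0]
force: [0.1, -0.1, 0.8]
gripper_width: 80.2
gripper_force: 0.0
```

Emit:
apply_moves:
  deltas:
    - [0,0,-0.03,0,0.8]
    - [0,0,-0.075,0,1]
    - [0,0,-0.12,0,1]
    - [0,0,-0.165,0,1]
    - [0,0,-0.19,0,1]

```text
time_s: 10.85
ee_pos: [581.6, 134.5, 268.9]
ee_rot: [-179.9, -0.4, -0.0]
force: [0.7, 0.2, 0.2]
gripper_width: 91.4
gripper_force: 0.0
```

Emit:
apply_moves:
  deltas:
    - [-0.01,0.045,0,0,1]
    - [-0.02,0.09,0,0,1]
    - [-0.03,0.135,0,0,1]
    - [-0.04,0.18,0,0,1]
    - [-0.05,0.225,0,0,1]

```text
time_s: 11.35
ee_pos: [529.7, -92.3, 264.6]
ee_rot: [180.0, -0.0, 0.0]
force: [0.4, 0.3, -0.4]
gripper_width: 91.3
gripper_force: 0.0
```

Emit:
apply_moves:
  deltas:
    - [0,0.04,0,0,1]
    - [0,0.07,0,0,1]
    - [0,0.077,0,0,1]
    - [0,0.077,0,0,1]

```text
time_s: 11.75
ee_pos: [530.2, -168.3, 264.3]
ee_rot: [-180.0, 0.0, -0.1]
force: [-0.4, 0.8, 0.7]
gripper_width: 91.4
gripper_force: 0.0
```

Run:
```python
from h import *
snap('w5');W,f=load('w5')
s=cams.grab_frame("scene")
a=cv2.resize(f[60:260,150:350],None,fx=2,fy=2,interpolation=cv2.INTER_CUBIC);b=cv2.resize(s[130:330,190:390],None,fx=2,fy=2,interpolation=cv2.INTER_CUBIC)
cv2.imwrite("pics/w5z.png",np.hstack([a,b]))
```

```text
w5 [ 530.2 -168.3  264.3] [-1.7997e+02  2.0000e-02 -1.2000e-01] 11.75 [-0.4  0.8  0.7]
```

View pics/w5z.png

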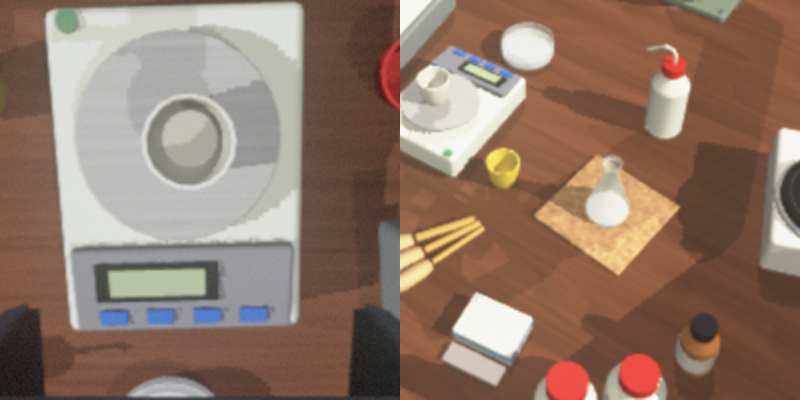

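The flask stands upright on the cork. The crucible rim is at pixel (244.5,131) and the pan centre at (239,127).

Run:
```python
from h import *
w1,w2,w5=load('w1'),load('w2'),load('w5');W=w5[0]
print(atz(W,(244.5,131),113),atz(W,(239,127.2),70))
print("rim",fit([w5],(585,-166,113),24.5,z=113),fit([w1,w2,w5],(585,-166,113),24.5))
print("pan",fit([w5],(585,-160,70),60,z=70),fit([w1,w2,w5],(585,-160,70),60))
```

```text
[ 585.17667006 -165.83422499  113.        ] [ 587.12245054 -159.00766984   70.        ]
rim (array([ 585.3, -164.8,  112. ,   -8.2]), np.float64(-25.0)) (array([ 586.9, -166.2,  109.9,    1.3]), np.float64(-25.7))
pan (array([ 583.5, -158.3,   66.4,   -1. ]), np.float64(-19.3)) (array([ 583.8, -158.5,   68.3,    5.3]), np.float64(-18.5))
```

Emit:
apply_moves:
  deltas:
    - [0.04,-0.001,0,0,1]
    - [0.055,-0.002,0.035,0,1]
    - [0.055,-0.002,0.075,0,1]
    - [0.055,-0.002,0.12,0,1]
    - [0.055,-0.002,0.15,0,1]

```text
time_s: 12.35
ee_pos: [584.2, -163.2, 111.4]
ee_rot: [-179.9, 0.2, 0.1]
force: [-0.4, 0.3, -0.6]
gripper_width: 91.3
gripper_force: 0.0
```

Emit:
apply_moves:
  deltas:
    - [0,0,0.015,0,1]
    - [0,0,0.026,0,1]
    - [0,0,0.032,0,1]
    - [0,0,0.032,0,0.6]
    - [0,0,0.032,0,0.4]

```text
time_s: 12.85
ee_pos: [586.1, -165.6, 83.5]
ee_rot: [180.0, -0.1, 0.0]
force: [1.1, 0.0, -0.9]
gripper_width: 78.0
gripper_force: 0.0
```

Emit:
apply_moves:
  deltas:
    - [0,0,0,0,0.3]
    - [0,0,0,0,0.2]
    - [0,0,0,0,0.1]
    - [0,0,0,0,0]
    - [0,0,0,0,-0.2]

```text
time_s: 13.35
ee_pos: [585.6, -165.8, 82.8]
ee_rot: [180.0, -0.0, -0.0]
force: [-1.1, -0.1, 1.8]
gripper_width: 48.2
gripper_force: 12.0
```

Emit:
apply_moves:
  deltas:
    - [0,0,0,0,-0.6]
    - [0,0,0,0,-1]
    - [0,0,0,0,-1]

```text
time_s: 13.65
ee_pos: [585.6, -165.8, 82.8]
ee_rot: [180.0, -0.0, -0.0]
force: [-0.6, -0.2, 3.8]
gripper_width: 48.2
gripper_force: 12.0
```

Emit:
apply_moves:
  deltas:
    - [0,0,-0.003,0,-1]
    - [0,0,-0.01,0,-1]
    - [0,0,-0.03,0,-1]
    - [0,0,-0.06,0,-1]
    - [0,0,-0.1,0,-1]
  grip_force: 15

```text
time_s: 14.15
ee_pos: [584.1, -165.4, 181.9]
ee_rot: [-179.9, 0.3, -0.0]
force: [0.4, -0.7, -0.3]
gripper_width: 48.2
gripper_force: 15.0
```

Emit:
apply_moves:
  deltas:
    - [0,0,-0.02,0,-1]
    - [-0.005,-0.02,-0.03,0,-1]
    - [-0.013,-0.055,-0.03,0,-1]
    - [-0.022,-0.095,-0.03,0,-1]
    - [-0.031,-0.135,-0.03,0,-1]

```text
time_s: 14.65
ee_pos: [552.7, -28.6, 211.7]
ee_rot: [-180.0, 0.1, -0.1]
force: [0.3, 0.1, -0.5]
gripper_width: 48.2
gripper_force: 15.0
```

Emit:
apply_moves:
  deltas:
    - [-0.01,-0.045,0,0,-1]
    - [-0.02,-0.09,0,0,-1]
    - [-0.03,-0.135,0,0,-1]
    - [-0.04,-0.18,0,0,-1]
    - [-0.05,-0.225,0,0,-1]

```text
time_s: 15.15
ee_pos: [502.2, 196.5, 211.8]
ee_rot: [180.0, 0.1, 0.0]
force: [0.6, -0.9, 0.2]
gripper_width: 47.9
gripper_force: 15.0
```

Emit:
apply_moves:
  deltas:
    - [-0.011,-0.045,0,0,-1]
    - [-0.022,-0.09,0,0,-1]
    - [-0.033,-0.135,0,0,-1]
    - [-0.042,-0.175,0,0,-1]
    - [-0.048,-0.2,0,0,-1]

```text
time_s: 15.65
ee_pos: [453.7, 397.2, 211.4]
ee_rot: [180.0, 0.1, 0.1]
force: [-0.1, 0.3, -0.1]
gripper_width: 48.1
gripper_force: 15.0
```

Emit:
apply_moves:
  deltas:
    - [0,0,0,0,-1]
    - [0,0,0,0,-1]

```text
time_s: 15.85
ee_pos: [455.0, 394.3, 211.5]
ee_rot: [179.9, 0.1, 0.1]
force: [0.3, 0.1, 0.4]
gripper_width: 48.0
gripper_force: 15.0
```

Emit:
apply_moves:
  deltas:
    - [-0.001,-0.009,0.025,0,-1]
    - [-0.001,-0.009,0.06,0,-1]
    - [-0.001,-0.009,0.085,0,-1]
    - [-0.001,-0.009,0.097,0,-1]
    - [-0.001,-0.009,0.1,0,-1]

```text
time_s: 16.35
ee_pos: [455.0, 401.7, 111.1]
ee_rot: [179.9, 0.1, -0.1]
force: [-0.4, -0.6, -0.5]
gripper_width: 48.4
gripper_force: 15.0
```

Emit:
apply_moves:
  deltas:
    - [0,0,0.001,0,-1]
    - [0,0,0.002,0,-1]
    - [0,0,0.002,0,-1]

```text
time_s: 16.65
ee_pos: [456.1, 403.6, 111.6]
ee_rot: [-179.9, -0.1, -0.0]
force: [-0.3, -0.6, -0.2]
gripper_width: 48.1
gripper_force: 15.0
```

Emit:
apply_moves:
  deltas:
    - [0,0,0.0005,0,-1]
    - [0,0,0.001,0,-1]
    - [0,0,0.001,0,-1]

```text
time_s: 16.95
ee_pos: [455.5, 403.3, 109.6]
ee_rot: [-180.0, -0.0, -0.0]
force: [-0.5, 0.2, -0.7]
gripper_width: 48.3
gripper_force: 15.0
```

Emit:
apply_moves:
  deltas:
    - [0,0,0.0005,0,-1]
    - [0,0,0.001,0,-1]
    - [0,0,0.001,0,-1]

```text
time_s: 17.25
ee_pos: [455.4, 403.3, 108.3]
ee_rot: [180.0, 0.0, -0.0]
force: [-0.6, -1.0, -1.2]
gripper_width: 48.3
gripper_force: 15.0
```

Emit:
apply_moves:
  deltas:
    - [0,0,0.0005,0,-1]
    - [0,0,0.0005,0,-1]

```text
time_s: 17.45
ee_pos: [455.5, 403.3, 107.9]
ee_rot: [180.0, -0.0, -0.0]
force: [0.7, 0.1, 0.1]
gripper_width: 47.9
gripper_force: 15.0
```

Emit:
apply_moves:
  deltas:
    - [0,0,0.0005,0,-1]
    - [0,0,0.0005,0,-1]

```text
time_s: 17.65
ee_pos: [455.6, 403.3, 107.8]
ee_rot: [-180.0, -0.0, -0.0]
force: [-0.2, 0.3, 2.5]
gripper_width: 48.1
gripper_force: 15.0
```

Emit:
apply_moves:
  deltas:
    - [0,0,0,0,0.15]
    - [0,0,0,0,0.3]
    - [0,0,0,0,0.5]
    - [0,0,0,0,0.7]
    - [0,0,0,0,0.8]

```text
time_s: 18.15
ee_pos: [455.5, 403.3, 107.3]
ee_rot: [180.0, 0.0, -0.0]
force: [0.2, -0.3, -0.2]
gripper_width: 79.8
gripper_force: 0.0
```

Emit:
apply_moves:
  deltas:
    - [0,0,0,0,0.9]
    - [0,0,-0.01,0,1]
    - [0,0,-0.05,0,1]
    - [0,0,-0.1,0,1]
    - [0,0,-0.15,0,1]

```text
time_s: 18.65
ee_pos: [455.2, 403.1, 259.6]
ee_rot: [180.0, 0.0, -0.0]
force: [0.9, 0.2, -0.0]
gripper_width: 91.4
gripper_force: 0.0
```

Emit:
apply_moves:
  deltas:
    - [0,0.045,0,0,1]
    - [0,0.09,0,0,1]
    - [0,0.135,0,0,1]
    - [0,0.18,0,0,1]
    - [0,0.225,0,0,1]

```text
time_s: 19.15
ee_pos: [455.2, 176.7, 258.4]
ee_rot: [-180.0, -0.1, 0.0]
force: [0.1, -0.2, 0.4]
gripper_width: 91.0
gripper_force: 0.0
```

Run:
```python
from h import *
snap('w6');f=cams.grab_frame("scene");t=cams.grab_frame("top")
a=cv2.resize(f[180:280,360:460],None,fx=4,fy=4,interpolation=cv2.INTER_CUBIC);b=cv2.resize(t[175:285,60:160],(400,400),interpolation=cv2.INTER_CUBIC)
cv2.imwrite("pics/c6.png",np.hstack([a,b]))
T=(cam("top"),t);S=(cam("scene"),f)
print(fit([T,S],(455.5,403.3,138),24.5,z=138))
```

```text
w6 [455.2 176.7 258.4] [-1.7998e+02 -9.0000e-02  2.0000e-02] 19.15 [ 0.1 -0.2  0.4]
(array([450.5, 404.5, 132.4,   4.2]), np.float64(-24.3))
```

View pics/c6.png

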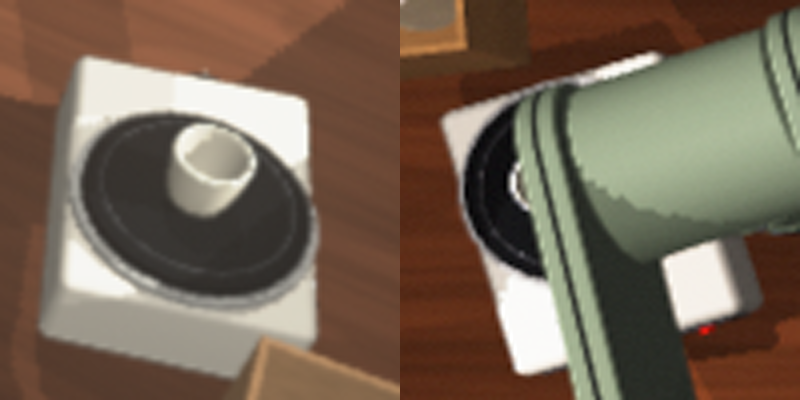

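The crucible stands upright near the middle of the iron plate, in the left crop at (213,165). Next is the beaker.

Emit:
apply_moves:
  deltas:
    - [0,0.045,-0.01,0,1]
    - [0,0.09,-0.02,0,1]
    - [0,0.135,-0.03,0,1]
    - [0,0.18,-0.04,0,1]
    - [0,0.225,-0.04,0,1]

```text
time_s: 19.8
ee_pos: [456.8, -47.2, 299.5]
ee_rot: [-180.0, -0.3, 0.1]
force: [0.2, 0.7, -0.4]
gripper_width: 90.7
gripper_force: 0.0
```

Emit:
apply_moves:
  deltas:
    - [0,0.045,0,0,1]
    - [0,0.09,0,0,1]
    - [0,0.135,0,0,1]
    - [-0.005,0.18,0,0,1]
    - [-0.01,0.225,0,0,1]

```text
time_s: 20.3
ee_pos: [446.4, -272.6, 297.9]
ee_rot: [-180.0, -0.1, 0.1]
force: [0.4, 0.3, -0.3]
gripper_width: 91.2
gripper_force: 0.0
```

Emit:
apply_moves:
  deltas:
    - [-0.01,0.045,0,0,1]
    - [-0.02,0.085,0,0,1]
    - [-0.02,0.102,0,0,1]
    - [-0.02,0.102,0,0,1]
    - [-0.02,0.102,0,0,1]

```text
time_s: 20.8
ee_pos: [426.3, -372.4, 297.4]
ee_rot: [-179.9, -0.0, 0.0]
force: [0.6, -0.0, 0.9]
gripper_width: 91.2
gripper_force: 0.0
```

Run:
```python
from h import *
snap('w7');W,f=load('w7')
p=proj(W,(462,-374,140)).round();print(p)
u,v=(p-[70,70]).astype(int);print(u,v)
cv2.imwrite("pics/w7z.png",cv2.resize(f[v:v+130,u:u+150],None,fx=4.5,fy=4.5,interpolation=cv2.INTER_CUBIC))
```

```text
w7 [ 426.3 -372.4  297.4] [-1.7992e+02 -2.0000e-02  5.0000e-02] 20.8 [ 0.6 -0.   0.9]
[249. 149.]
179 79
```

View pics/w7z.png

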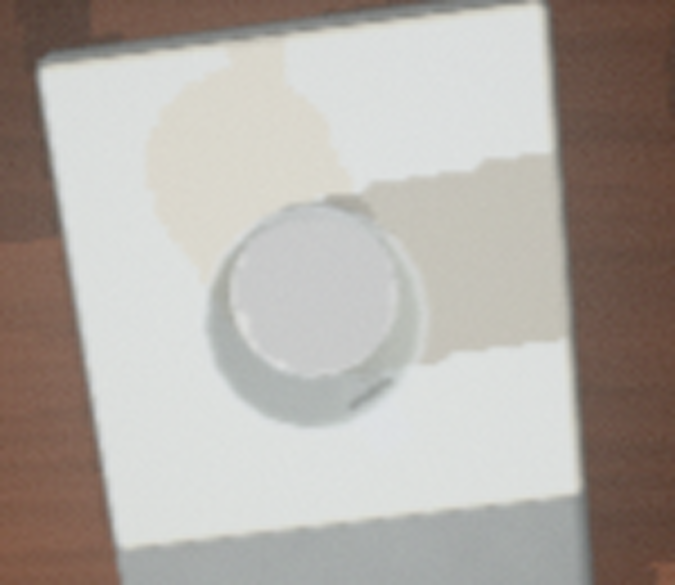

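Run:
```python
from h import *
w7,w1=load('w7'),load('w1');W,f=w7
print("rim@150",atz(W,(249.4,148.8),150),"base@80",atz(W,(248.7,143.3),80))
print(fit([w7],(462,-374,150),26.5,z=150),fit([w7],(462,-374,80),25,z=80),"rim z",fit([w7,w1],(462,-374,150),26.5))
print("stir",fit([w7,w1],(464,-375,80),68,"sq",6.8))
g=f[110:190,205:300].astype(float);lo,hi=150,240
g=np.clip((g-lo)/(hi-lo)*255,0,255).astype(np.uint8)
cv2.imwrite("pics/w7c.png",cv2.resize(g,None,fx=7,fy=7,interpolation=cv2.INTER_CUBIC))
```

```text
rim@150 [ 463.65234474 -374.63789757  150.        ] base@80 [ 462.71613961 -374.01331874   80.        ]
(array([ 464. , -375.5,  143. ,   -8.9]), np.float64(-18.1)) (array([ 4.638e+02, -3.747e+02,  8.750e+01,  4.000e-01]), np.float64(-14.3)) rim z (array([ 461.5, -374.8,  138.8,    9.8]), np.float64(-17.0))
stir (array([ 464.3, -374.9,   80.9,    7.1]), np.float64(-38.7))
```

View pics/w7c.png

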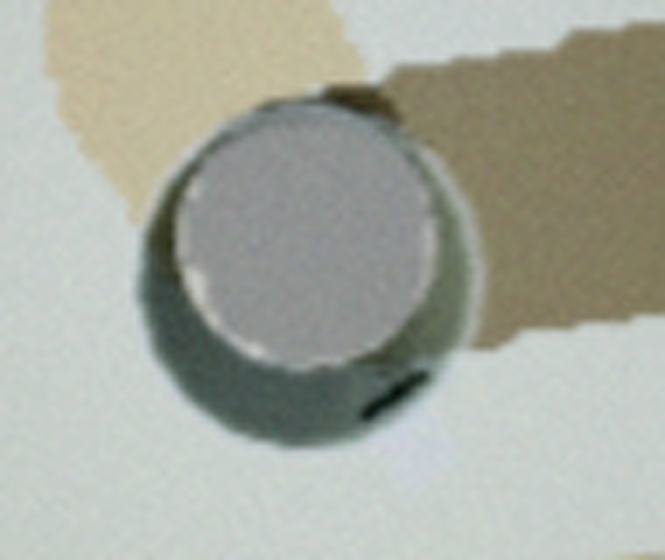

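The spout shows as a faint square at crop (418,450), to the lower right of the rim, about 31° from −x. So I grasp at yaw 30, with the fingers closing across the spout.

Emit:
apply_moves:
  deltas:
    - [0.02,0.001,0,-0.13,1]
    - [0.038,0.001,0.02,-0.26,1]
    - [0.038,0.001,0.05,-0.39,1]
    - [0.038,0.001,0.08,-0.52,1]
    - [0.038,0.001,0.11,-0.52,1]

```text
time_s: 21.35
ee_pos: [464.4, -372.5, 187.0]
ee_rot: [180.0, -0.0, 30.1]
force: [0.2, -0.6, -1.2]
gripper_width: 91.4
gripper_force: 0.0
```

Emit:
apply_moves:
  deltas:
    - [0,0,0.03,0,1]
    - [0,0,0.06,0,1]
    - [0,0,0.08,0,1]
    - [0,0,0.086,0,0.8]
    - [0,0,0.086,0,0.6]
  grip_force: 12

```text
time_s: 21.85
ee_pos: [463.8, -373.3, 101.4]
ee_rot: [-179.9, 0.0, 29.9]
force: [-0.3, -0.3, -0.3]
gripper_width: 78.0
gripper_force: 0.0
```

Emit:
apply_moves:
  deltas:
    - [0,0,0,0,0.4]
    - [0,0,0,0,0.3]
    - [0,0,0,0,0.2]
    - [0,0,0,0,0.1]
    - [0,0,0,0,0]

```text
time_s: 22.35
ee_pos: [463.5, -374.8, 102.1]
ee_rot: [180.0, -0.0, 29.8]
force: [-0.6, 1.5, 2.2]
gripper_width: 51.6
gripper_force: 12.0
```

Emit:
apply_moves:
  deltas:
    - [0,0,0,0,-0.4]
    - [0,0,0,0,-0.8]
    - [0,0,0,0,-1]

```text
time_s: 22.65
ee_pos: [463.5, -374.8, 102.1]
ee_rot: [180.0, -0.0, 29.8]
force: [-0.7, 0.7, 5.7]
gripper_width: 51.3
gripper_force: 12.0
```

Emit:
apply_moves:
  deltas:
    - [0,0,-0.002,0,-1]
    - [0,0,-0.008,0,-1]
    - [0,0,-0.025,0,-1]
    - [0,0,-0.05,0,-1]
    - [0,0,-0.07,0,-1]

```text
time_s: 23.15
ee_pos: [463.4, -374.9, 172.4]
ee_rot: [180.0, 0.0, 29.8]
force: [-0.0, 0.2, -0.4]
gripper_width: 51.0
gripper_force: 12.0
```

Emit:
apply_moves:
  deltas:
    - [0.015,-0.009,0,0,-1]
    - [0.04,-0.024,0,0,-1]
    - [0.07,-0.042,0,0,-1]
    - [0.1,-0.06,0,0,-1]
    - [0.13,-0.078,0,0,-1]

```text
time_s: 23.65
ee_pos: [537.6, -240.0, 170.1]
ee_rot: [-179.9, 0.1, 29.8]
force: [0.7, -0.7, -0.8]
gripper_width: 51.1
gripper_force: 12.0
```

Emit:
apply_moves:
  deltas:
    - [0.03,-0.018,0,0,-1]
    - [0.055,-0.033,0,0,-1]
    - [0.073,-0.044,0,0,-1]
    - [0.083,-0.049,0,0,-1]
    - [0.083,-0.049,0,0,-1]

```text
time_s: 24.15
ee_pos: [585.4, -157.0, 170.5]
ee_rot: [-179.9, 0.1, 29.9]
force: [-0.2, -0.1, -0.3]
gripper_width: 51.1
gripper_force: 12.0
```

Emit:
apply_moves:
  deltas:
    - [0,0,0.02,0,-1]
    - [0,0,0.045,0,-1]
    - [0,0,0.065,0,-1]
    - [0,0,0.074,0,-1]
    - [0,0,0.074,0,-1]

```text
time_s: 24.65
ee_pos: [583.8, -159.1, 96.0]
ee_rot: [-179.9, 0.1, 29.7]
force: [-0.3, 0.7, -0.8]
gripper_width: 51.2
gripper_force: 12.0
```

Emit:
apply_moves:
  deltas:
    - [0,0,0.001,0,-1]
    - [0,0,0.002,0,-1]
    - [0,0,0.003,0,-1]
    - [0,0,0.003,0,-1]

```text
time_s: 25.05
ee_pos: [585.4, -158.7, 95.0]
ee_rot: [180.0, -0.0, 29.8]
force: [-0.2, -0.4, -0.9]
gripper_width: 51.1
gripper_force: 12.0
```

Emit:
apply_moves:
  deltas:
    - [0,0,0.001,0,-1]
    - [0,0,0.001,0,-1]
    - [0,0,0.0015,0,-1]
    - [0,0,0.0015,0,-1]

```text
time_s: 25.45
ee_pos: [585.1, -158.7, 92.9]
ee_rot: [180.0, 0.0, 29.8]
force: [0.2, 0.1, -1.0]
gripper_width: 51.2
gripper_force: 12.0
```

Emit:
apply_moves:
  deltas:
    - [0,0,0.0005,0,-1]
    - [0,0,0.001,0,-1]
    - [0,0,0.001,0,-1]

```text
time_s: 25.75
ee_pos: [585.2, -158.7, 92.2]
ee_rot: [180.0, -0.0, 29.8]
force: [-0.5, 0.4, 1.4]
gripper_width: 51.2
gripper_force: 12.0
```

Emit:
apply_moves:
  deltas:
    - [0,0,0.0005,0,-1]
    - [0,0,0.0005,0,-1]

```text
time_s: 25.95
ee_pos: [585.3, -158.6, 92.1]
ee_rot: [180.0, -0.0, 29.8]
force: [-1.4, 0.6, 4.6]
gripper_width: 51.6
gripper_force: 12.0
```

Emit:
apply_moves:
  deltas:
    - [0,0,0,0,0.2]
    - [0,0,0,0,0.35]
    - [0,0,0,0,0.5]
    - [0,0,0,0,0.7]
    - [0,0,0,0,0.9]

```text
time_s: 26.45
ee_pos: [585.1, -158.7, 91.3]
ee_rot: [-180.0, 0.0, 29.8]
force: [0.4, -0.3, -0.0]
gripper_width: 81.7
gripper_force: 0.0
```

Emit:
apply_moves:
  deltas:
    - [0,0,0,0,1]
    - [0,0,-0.01,0,1]
    - [0,0,-0.05,0,1]
    - [0,0,-0.095,0,1]
    - [0,0,-0.14,0,1]

```text
time_s: 26.95
ee_pos: [584.9, -158.6, 233.7]
ee_rot: [180.0, -0.0, 29.8]
force: [0.6, 0.4, -0.7]
gripper_width: 91.4
gripper_force: 0.0
```

Emit:
apply_moves:
  deltas:
    - [0,0,-0.04,0.13,1]
    - [0,0,-0.05,0.26,1]
    - [0,0,-0.05,0.39,1]
    - [0,0,-0.05,0.52,1]
    - [0,0,-0.05,0.52,1]

```text
time_s: 27.45
ee_pos: [585.1, -158.7, 282.4]
ee_rot: [180.0, -0.1, -0.0]
force: [-0.2, 0.2, 0.2]
gripper_width: 91.2
gripper_force: 0.0
```

Emit:
apply_moves:
  deltas:
    - [0,-0.045,0,0,1]
    - [-0.01,-0.09,0,0,1]
    - [-0.02,-0.135,0,0,1]
    - [-0.02,-0.18,0,0,1]
    - [-0.02,-0.225,0,0,1]

```text
time_s: 27.95
ee_pos: [564.7, 68.0, 282.1]
ee_rot: [180.0, -0.1, 0.2]
force: [0.4, 0.4, 0.1]
gripper_width: 90.9
gripper_force: 0.0
```

Emit:
apply_moves:
  deltas:
    - [0,-0.04,0,0,1]
    - [0,-0.068,0,0,1]
    - [0,-0.068,0,0,1]
    - [0,-0.068,0,0,1]

```text
time_s: 28.35
ee_pos: [565.1, 134.4, 281.6]
ee_rot: [180.0, -0.0, 0.2]
force: [-1.0, 0.8, -0.2]
gripper_width: 91.6
gripper_force: 0.0
```

Run:
```python
from h import *
snap('w8');W,f=load('w8');s=cams.grab_frame("scene")
p=proj(W,(580.5,134.4,112)).round();print(p)
u,v=(p-[50,60]).astype(int);print(u,v)
a=cv2.resize(f[v:v+100,u:u+100],None,fx=4,fy=4,interpolation=cv2.INTER_CUBIC);b=cv2.resize(s[130:230,160:260],None,fx=4,fy=4,interpolation=cv2.INTER_CUBIC)
cv2.imwrite("pics/c8.png",np.hstack([a,b]))
```

```text
w8 [565.1 134.4 281.6] [ 1.7995e+02 -0.0000e+00  1.7000e-01] 28.35 [-1.   0.8 -0.2]
[247. 166.]
197 106
```

View pics/c8.png

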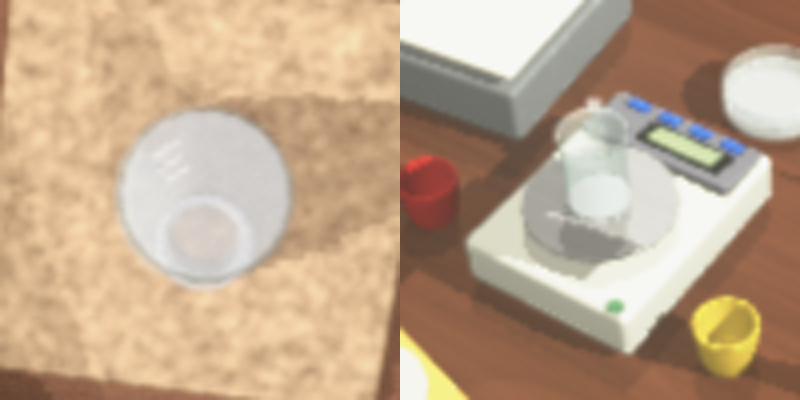

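The beaker stands upright on the pan. The flask rim is at (248,165.5), within a pixel of the predicted spot, so I grasp it.

Emit:
apply_moves:
  deltas:
    - [0.015,0,0.03,0,1]
    - [0.015,0,0.075,0,1]
    - [0.015,0,0.12,0,1]
    - [0.015,0,0.16,0,1]
    - [0.015,0,0.19,0,1]

```text
time_s: 28.95
ee_pos: [579.1, 132.4, 89.0]
ee_rot: [179.9, 0.2, -0.1]
force: [0.2, -0.2, -0.4]
gripper_width: 91.3
gripper_force: 0.0
```

Emit:
apply_moves:
  deltas:
    - [0,0,0.01,0,1]
    - [0,0,0.016,0,0.6]
    - [0,0,0.016,0,0.2]
    - [0,0,0.016,0,-0.1]
    - [0,0,0.016,0,-0.3]

```text
time_s: 29.45
ee_pos: [581.2, 134.4, 77.1]
ee_rot: [-180.0, -0.2, -0.0]
force: [-0.1, 1.0, 0.0]
gripper_width: 62.4
gripper_force: 0.0
```

Emit:
apply_moves:
  deltas:
    - [0,0,0,0,-0.35]
    - [0,0,0,0,-0.45]
    - [0,0,0,0,-0.55]
    - [0,0,0,0,-0.7]
    - [0,0,0,0,-1]

```text
time_s: 29.95
ee_pos: [580.2, 134.3, 75.4]
ee_rot: [180.0, 0.0, -0.0]
force: [-0.0, -0.5, -0.3]
gripper_width: 23.1
gripper_force: 11.4
```

Emit:
apply_moves:
  deltas:
    - [0,0,0,0,-1]
    - [0,0,0,0,-1]
    - [0,0,0,0,-1]

```text
time_s: 30.25
ee_pos: [580.1, 134.3, 75.3]
ee_rot: [180.0, 0.0, -0.0]
force: [0.1, 0.1, -0.9]
gripper_width: 23.1
gripper_force: 11.3
```

Emit:
apply_moves:
  deltas:
    - [0,0,-0.01,0,-1]
    - [0,0,-0.04,0,-1]
    - [0,0,-0.085,0,-1]
    - [0,0,-0.13,0,-1]
    - [0,0,-0.17,0,-1]

```text
time_s: 30.75
ee_pos: [580.2, 134.3, 248.7]
ee_rot: [-180.0, -0.1, -0.0]
force: [0.8, -0.8, -0.6]
gripper_width: 23.4
gripper_force: 11.3
```

Emit:
apply_moves:
  deltas:
    - [-0.004,0.018,-0.01,0,-1]
    - [-0.012,0.053,-0.01,0,-1]
    - [-0.021,0.093,-0.01,0,-1]
    - [-0.03,0.133,-0.01,0,-1]
    - [-0.04,0.176,-0.01,0,-1]

```text
time_s: 31.25
ee_pos: [538.8, -43.3, 255.0]
ee_rot: [180.0, 0.1, 0.0]
force: [1.2, 0.2, 0.3]
gripper_width: 23.5
gripper_force: 11.3
```

Emit:
apply_moves:
  deltas:
    - [-0.01,0.043,0,0,-1]
    - [-0.02,0.086,0,0,-1]
    - [-0.03,0.129,0,0,-1]
    - [-0.04,0.172,0,0,-1]
    - [-0.05,0.213,0,0,-1]

```text
time_s: 31.75
ee_pos: [488.4, -256.6, 255.1]
ee_rot: [-180.0, 0.1, -0.0]
force: [0.6, 0.9, -1.0]
gripper_width: 23.1
gripper_force: 11.3
```

Emit:
apply_moves:
  deltas:
    - [-0.01,0.043,0,0,-1]
    - [-0.018,0.083,0,0,-1]
    - [-0.024,0.108,0,0,-1]
    - [-0.026,0.12,0,0,-1]
    - [-0.026,0.12,0,0,-1]

```text
time_s: 32.25
ee_pos: [463.2, -375.6, 254.8]
ee_rot: [-180.0, 0.1, -0.1]
force: [0.2, -0.5, -0.5]
gripper_width: 23.3
gripper_force: 11.3
```

Emit:
apply_moves:
  deltas:
    - [0,0,0,0,-1]
    - [0,0,0,0,-1]

```text
time_s: 32.45
ee_pos: [464.4, -373.2, 255.6]
ee_rot: [-180.0, -0.0, 0.1]
force: [0.6, -0.3, -0.2]
gripper_width: 23.3
gripper_force: 11.3
```

Emit:
apply_moves:
  deltas:
    - [0,0,0.025,0,-1]
    - [0,0,0.06,0,-1]
    - [0,0,0.088,0,-1]
    - [0,0,0.1,0,-1]
    - [0,0,0.102,0,-1]

```text
time_s: 32.95
ee_pos: [463.9, -373.3, 152.3]
ee_rot: [-179.9, 0.1, 0.1]
force: [-0.3, -0.0, -0.2]
gripper_width: 23.0
gripper_force: 11.3
```

Emit:
apply_moves:
  deltas:
    - [0,0,0.001,0,-1]
    - [0,0,0.002,0,-1]
    - [0,0,0.002,0,-1]

```text
time_s: 33.25
ee_pos: [464.7, -375.1, 152.8]
ee_rot: [179.9, -0.1, -0.0]
force: [0.0, -0.1, -0.2]
gripper_width: 23.1
gripper_force: 11.3
```

Emit:
apply_moves:
  deltas:
    - [0,0,0.0005,0,-1]
    - [0,0,0.001,0,-1]
    - [0,0,0.001,0,-1]

```text
time_s: 33.55
ee_pos: [464.1, -374.7, 150.6]
ee_rot: [180.0, -0.0, -0.0]
force: [0.6, -0.3, -0.3]
gripper_width: 23.2
gripper_force: 11.3
```

Emit:
apply_moves:
  deltas:
    - [0,0,0.0005,0,-1]
    - [0,0,0.0005,0,-1]
    - [0,0,0.0005,0,-1]

```text
time_s: 33.85
ee_pos: [464.1, -374.7, 149.9]
ee_rot: [180.0, 0.0, -0.0]
force: [0.8, -0.3, -0.6]
gripper_width: 23.1
gripper_force: 11.3
```

Emit:
apply_moves:
  deltas:
    - [0,0,0.0005,0,-1]
    - [0,0,0.0005,0,-1]
    - [0,0,0.0005,0,-1]

```text
time_s: 34.15
ee_pos: [464.1, -374.7, 149.4]
ee_rot: [180.0, 0.0, -0.0]
force: [0.3, 0.3, -0.2]
gripper_width: 23.2
gripper_force: 11.3
```

Emit:
apply_moves:
  deltas:
    - [0,0,0.0005,0,-1]
    - [0,0,0.0005,0,-1]
    - [0,0,0.0005,0,-1]

```text
time_s: 34.45
ee_pos: [464.1, -374.7, 149.3]
ee_rot: [180.0, -0.0, -0.0]
force: [-1.7, -0.8, 1.3]
gripper_width: 23.1
gripper_force: 11.7
```

Contact; release, rise, and check.

Emit:
apply_moves:
  deltas:
    - [0,0,0,0,-0.4]
    - [0,0,0,0,-0.2]
    - [0,0,0,0,0]
    - [0,0,0,0,0.2]
    - [0,0,0,0,0.4]

```text
time_s: 34.95
ee_pos: [464.1, -374.7, 148.9]
ee_rot: [180.0, 0.0, -0.0]
force: [0.4, -0.7, 0.3]
gripper_width: 56.4
gripper_force: 0.0
```

Emit:
apply_moves:
  deltas:
    - [0,0,0,0,0.6]
    - [0,0,0,0,0.8]
    - [0,0,0,0,0.8]

```text
time_s: 35.25
ee_pos: [464.1, -374.7, 149.0]
ee_rot: [180.0, -0.0, -0.0]
force: [-0.0, -0.8, -0.8]
gripper_width: 80.1
gripper_force: 0.0
```

Emit:
apply_moves:
  deltas:
    - [0,0,-0.03,0,0.8]
    - [0,0,-0.075,0,1]
    - [0,0,-0.12,0,1]
    - [0,0,-0.16,0,1]
    - [0,0,-0.18,0,1]

```text
time_s: 35.75
ee_pos: [464.9, -375.3, 333.5]
ee_rot: [179.7, -0.3, -0.0]
force: [0.4, -0.4, 0.2]
gripper_width: 91.4
gripper_force: 0.0
```

Emit:
apply_moves:
  deltas:
    - [-0.03,-0.02,0,0,1]
    - [-0.06,-0.06,0,0,1]
    - [-0.06,-0.1,0,0,1]
    - [-0.06,-0.14,0,0,1]
    - [-0.06,-0.14,0,0,1]

```text
time_s: 36.25
ee_pos: [403.4, -231.0, 329.8]
ee_rot: [-179.9, -0.1, 0.2]
force: [-0.6, -1.1, 0.1]
gripper_width: 90.9
gripper_force: 0.0
```

Run:
```python
from h import *
snap('w9');t=cams.grab_frame("top");s=cams.grab_frame("scene")
W,f=load('w9');T=(cam("top"),t);S=(cam("scene"),s)
print("cruc",fit([T,S],(455.5,403.3,138),24.5),"flask foot",fit([(W,f)],(464,-375,80),32,z=80),"beaker",fit([(W,f)],(585,-159,140),26.5,z=140))
a=cv2.resize(f[:250],(512,250));b=s[100:280,120:460]
cv2.imwrite("pics/fin.png",np.vstack([cv2.copyMakeBorder(f[:225],0,0,0,168,0),cv2.resize(b,(680,360))]))
```

```text
w9 [ 403.4 -231.   329.8] [-1.7993e+02 -7.0000e-02  2.0000e-01] 36.25 [-0.6 -1.1  0.1]
cruc (array([454.7, 402. , 142.2,   9.1]), np.float64(-33.5)) flask foot (array([ 463.3, -375.9,   93. ,    3.5]), np.float64(-15.1)) beaker (array([ 564.9, -162.8,  153. ,   11. ]), np.float64(-16.8))
```

View pics/fin.png

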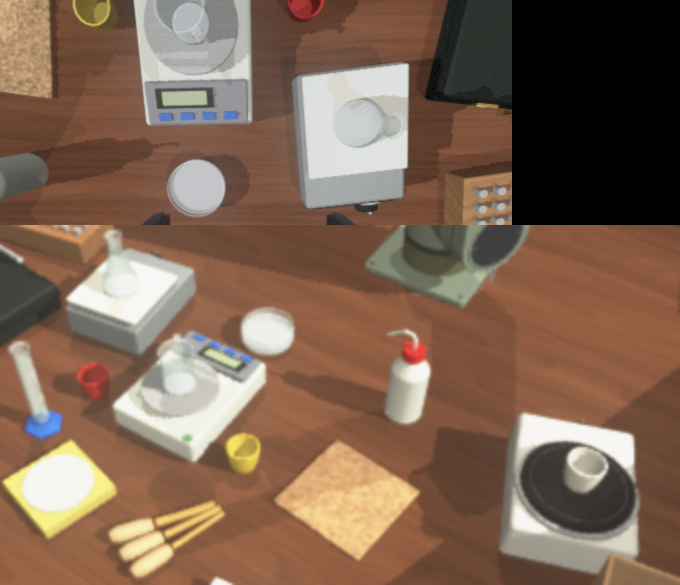

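The flask is on the stirrer (foot at 357,122 in the wrist view), the beaker is on the pan (190,22), and the crucible is on the iron plate. The bystanders are untouched. I'm handing in.

```bash
python3 -c "
from workcell import env
print(env.job_done())"
```

```text
the job is handed in; nothing more can be done
None
```

I handed the job in at about 36 s: the crucible stands on the hotplate, the beaker on the balance and the flask (which waited on the cork mat) on the stirrer. All are upright and about centred, though the final camera fit confirmed only the crucible and flask; the beaker's centring rests on the arm's pose at set-down.

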